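# Find the catch in the front edge of a plate incubator by feel and release the lid

## Task

Open the bench-top plate incubator by feel: rest the shut fingertips lightly on top of its plain front edge near either end, slide them along the edge towards the middle until they drop into the release notch, and press down the catch at the bottom of the notch until the lid springs ajar. Then take the hand away, leaving the lid standing ajar on its own spring; do not lift the lid any further. Nothing is to be gripped or picked up, and the things standing around the incubator stay where they are.

Things in the scene. Friction and masses are not known exactly. Their poses are not given: they have to be found in the camera images.
- incubator: low white bench-top incubator, fixed, 300 mm deep (its x), 430 mm wide (its y), 116 mm high. Origin under its centre, +x towards its rear (lid hinge), front face at x = -150 mm. The front edge is a flat level rigid ledge along the whole width: x = -150 to -114 mm, top z = 100 mm. Right behind it, from x = -113 mm, stands the shut lid, its top 16 mm above the ledge
- edge_mid (a point): middle of the ledge top (x = -132, y = 0, z = 100 mm in the incubator's frame). Centred up to 60 mm to either side of this point (varies, not reported) is one notch in the same white plastic, 52 mm long along y, cut across the whole ledge and open to the front. Its bottom is the catch, a white plate 12 mm below the ledge top. Press nowhere harder than 40 N
- edge_left (a point): left (+y) end of the ledge, on its top, half-way across its depth (y = +215 mm). The feeling starts within 80 mm of an end
- edge_right (a point): right (-y) end of the ledge, on its top, half-way across its depth (y = -215 mm)
- catch (a joint): rocking spring catch in the notch, rad: 0 at rest, 0.2 fully down, springs back when left. It pivots 48 mm behind (+x) the middle of the ledge. 2 to 3 N start it; it frees the lid at about 0.12 (4 to 7 mm down at the finger, 4 to 7 N); its stop at 0.2 is 7 to 12 mm down (6 to 10 N), rigid beyond that
- lid (a joint): lid angle, rad: 0 shut (up to 0.005 when latched). Freed by the catch it rises by itself in about a second to about 0.2 (its front edge about 45 mm up) and stays there on its spring. Above 0.03 it is free for good; if the hand above it holds it back there, it follows as the hand goes away
- lid_front (a point): middle of the lid's front top edge (x = -110, y = 0, z = 116 mm in the incubator's frame when shut)
- dish: closed clear petri dish, 90 mm across, 15 mm high; origin under its centre
- well_plate: flat clear well plate, 127 x 85 x 15 mm (127 along its x); origin under its centre
- flask: small clear culture flask lying flat, 99 x 54 x 30 mm, neck with screw cap towards its +x; origin under its body, 3 mm to +x of the middle of its length
- bottle: glass media bottle with screw cap, 80 mm across, 175 mm high; origin under its centre
- tip_box: pipette tip box with clear cover, 124 x 84 x 62 mm; origin under its centre
- tube_rack: plastic rack of capped tubes, 90 x 200 mm (200 along its y), tube caps up to 118 mm high; origin under its centre
- marker: marker pen lying flat, 130 mm long, 14 mm thick; origin under its middle

How it is judged:
By the outcome, as a careful person would: the job done as asked, in the order asked, and still so for the second after the job is handed in, with the robot touching nothing.
It also fails if it takes over 67 s, if anything falls off the work surface, if the arm or the gripper's body presses on something with over 40 N, if the wrist force passes 120 N, or if a joint passes its speed limit or range.

## Robot

A 6-joint arm with a two-finger parallel gripper is mounted at the origin on the work surface. World frame = base frame: x ahead of the robot, y to its left, z up, the work surface at z = 0. Lengths are in mm, angles in degrees, forces in N, time in s.
With the tool pointing down it reaches from about 325 to 925 mm from the base axis. Payload 3.1 kg.
Tool frame: the origin (TCP) lies at the very end of the fingers, on their centre line; the grasp point (between the pads) lies grasp_offset behind it (grasp_offset is the distance from the TCP to the grasp point, in mm); z points along the fingers, x is the direction in which the jaws open and shut, and the axes are right-handed (so a half turn about z gives the same grasp; the last joint's range is limited). The gripper opens to 85 mm and grips with 20 to 120 N. Pads are 22 mm wide; open, the fingers measure 114 mm over their backs; the gripper's body (76 mm by 85 mm) begins 54 mm behind the grasp point. The pads swing forward as they close: fully open they stand 13 mm farther back than shut.
Start: joints at [60.493, 12.427, 92.441, -0, 75.132, -6.429], TCP at [244.981, 574.999, 231.3] pointing down, gripper open.
Joint ranges: [-157.48, 157.48], [-44.54, 120.13], [17.64, 146.25], [-64.5, 244.5], [7.68, 150.69], [-147.95, 147.95]. Speed limits (degrees/s): [159.86, 159.86, 180, 180, 180, 180].

## Interface

Orientations are given as [roll, pitch, yaw] about the fixed x, y, z axes, in that order (R = Rz(yaw) Ry(pitch) Rx(roll)).
In Python, from station import * gives the robot as it stands. Calls block until the motion is done:
- goto(position, orientation): joint-space move of the TCP to a pose.
- move_l(position, attitude=None, speed=150): straight line of the TCP; attitude=None keeps the orientation; speed is the mean speed in mm/s.
- move_j(angles): joint-space move.
- grip(opening, squeeze=None): finger opening in mm; squeeze is the grip in N (None keeps the last); returns when the fingers have stopped.
- wait(seconds).
- solve_ik(position, orientation): joint angles nearest the present ones, or None.
- get_obs(): the state.
- get_image(name): name is "scene" or "side" or "wrist"; returns the picture (400x640x3 uint8, red, green, blue); there is no depth.
- get_calibration(name): a dict with "fx", "fy", "cx", "cy" (pixels), "R" (3x3) and "t" (3): a world point X has camera coordinates R X + t; the wrist camera has in their place "mount" (4x4, takes a point from camera to tool coordinates, whose origin is the TCP and whose axes are the tool frame's). Camera axes: x right, y down, z forward; pixel columns grow to the right and rows downward; lengths in mm; the calibration is good to about 2 mm. A picture is of the moment at which its call begins: read the wrist's pose just before it. get_calibration takes no time and is no camera call.
A pose or a line that the arm cannot do raises Unreachable and nothing moves.
- sign_off(): hands the job in, once; it reports no verdict.
Trained networks look in the newest picture that a camera, given by its name, has taken for a name from the list of things; names that differ only in an ending like _2 or _b are one class to them, and where a whole thing is asked for, a point or a joint stands for the part that bears it (a point fixed in the world has none). Each returns a list of dicts, best first, with "score" (0 to 1); they miss things now and then, are a little off and sometimes report something else, mostly with a low value. They report only what shows in the picture. A call takes as long as a camera call.
- spot_in(name, camera): "extent" ([centre column, centre row, width, height] in pixels, round what is visible of it).
- regions_of(name, camera): "region" (400x640 bool, what is visible of it) and "extent" ([centre column, centre row, width, height] in pixels, round what is visible of it).
The state is a dict: "t": time; "joint_pos": joint angles; "qvel": joint speeds; "effort": joint torques, N m; "tcp_pos": TCP position; "ee_rot": TCP orientation; "wrist_force": force on the tool from outside, world axes, zero at the start; "moment": the same for the moment, N m; "grip_width": finger opening in mm.
Only numpy, scipy, OpenCV 4.12 (cv2) and the standard library are available. Lean on these libraries where they do the work, as an engineer would, in place of code of your own. Each camera call takes 0.05 s, during which the arm holds its last target.

## Working session

There is one attempt and no reset: what is moved stays moved. The work goes in short steps, each a Python script; the robot and the scene stay as the last script left them, time stands still between calls to the robot, and variables do not carry over. Pictures are saved under pics/ and viewed, and the job is handed in when it is done.

```bash
ls; mkdir -p pics; python3 - <<'E'
from station import *
import cv2
o=get_obs();print(o)
for n in("scene","side","wrist"):
    im=get_image(n);cv2.imwrite(f"pics/{n}0.png",im[...,::-1])
    print(n,get_calibration(n))
    for k in("incubator","edge_mid","lid_front","bottle","tube_rack","tip_box","flask","dish","well_plate","marker"):
        try:print(k,[(round(d["score"],2),[round(float(v)) for v in d["extent"]]) for d in spot_in(k,n)[:2]])
        except Exception as e:print(k,e)
print(get_obs()["t"])
E
```

```text
pics
{'t': 0.0, 'joint_pos': array([ 6.04927013e+01,  1.24762624e+01,  9.25282326e+01,  1.06226648e-03,
        7.51311847e+01, -6.43003394e+00]), 'qvel': array([-0.04226226, -0.02331421,  0.02228895,  0.06801489, -0.00094835,
       -0.01863223]), 'effort': array([-1.05521237e-04, -3.96855319e+01, -3.03850865e+01, -1.74782872e-04,
        9.87820298e-03,  4.74521915e-07]), 'tcp_pos': array([244.57230306, 574.28474837, 229.97586388]), 'ee_rot': array([-1.79983786e+02,  1.34711289e-01,  6.69224805e+01]), 'wrist_force': array([0.39703129, 0.06957939, 0.00256012]), 'moment': array([-0.03824211,  0.00950349,  0.01419861]), 'grip_width': 85.73242369936902}
scene {'fx': 392.9170001935236, 'fy': 392.9170001935236, 'cx': 317.6979518049094, 'cy': 197.49701376581245, 'R': array([[ 0.12465637,  0.99201191, -0.01931729],
       [ 0.63431395, -0.09464872, -0.76725969],
       [-0.76295911,  0.08339058, -0.64104556]]), 't': array([ -65.85980694, -287.18551331, 1400.23141895])}
incubator [(0.77, [350, 225, 217, 135])]
edge_mid [(0.97, [350, 225, 215, 135])]
lid_front [(0.78, [349, 204, 212, 91]), (
[... 1171 characters left out ...]
8689e-01,  9.62206870e-05,  1.61646940e-03,
        -2.70005337e-01],
       [-5.81704303e-04,  9.52947078e-01,  3.03136154e-01,
        -7.68027945e+01],
       [-1.51124182e-03, -3.03136697e-01,  9.52945885e-01,
        -1.42144566e+02],
       [ 0.00000000e+00,  0.00000000e+00,  0.00000000e+00,
         1.00000000e+00]])}
incubator [(0.96, [154, 387, 44, 26])]
edge_mid [(0.69, [155, 387, 46, 26]), (0.63, [10, 391, 14, 12])]
lid_front [(0.62, [248, 358, 24, 20])]
bottle []
tube_rack [(0.68, [248, 355, 26, 18])]
tip_box []
flask [(0.71, [176, 297, 12, 11])]
dish [(0.6, [9, 393, 18, 10])]
well_plate [(0.6, [248, 355, 23, 17]), (0.58, [70, 333, 59, 48])]
marker [(0.8, [25, 359, 50, 33])]
1.65
```

View pics/scene0.png

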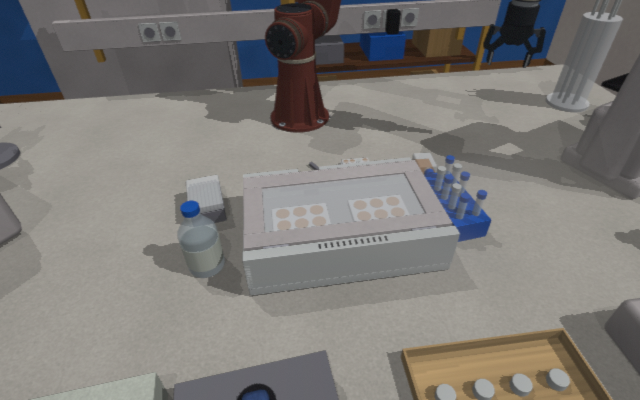

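View pics/side0.png

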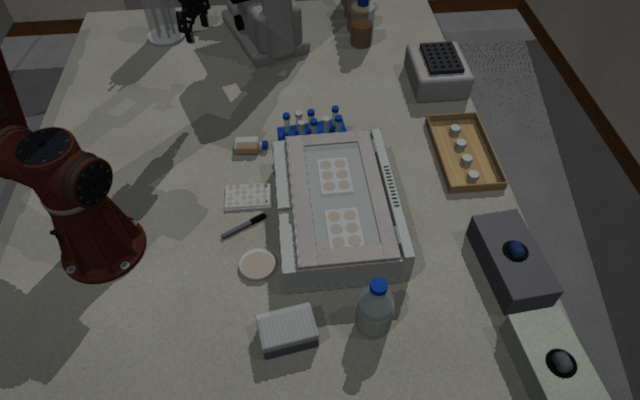

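```bash
python3 - <<'E'
import cv2
a=cv2.imread("pics/side0.png")[110:310,230:420];cv2.imwrite("pics/side0z.png",cv2.resize(a,None,fx=3,fy=3,interpolation=2))
a=cv2.imread("pics/scene0.png")[140:290,230:500];cv2.imwrite("pics/scene0z.png",cv2.resize(a,None,fx=2.9,fy=2.9,interpolation=2))
E
```

```text
(no output)
```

View pics/side0z.png

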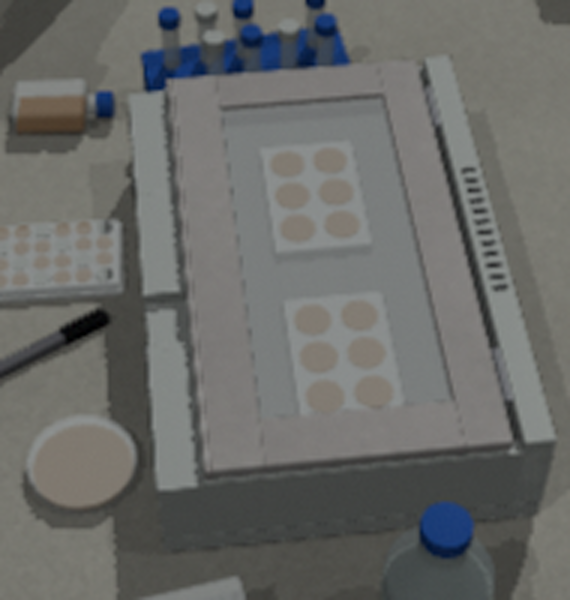

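View pics/scene0z.png

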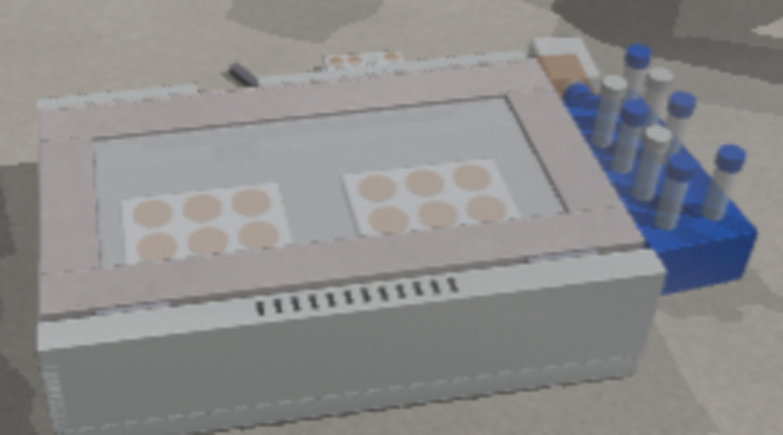

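```bash
cat > h.py <<'E'
import numpy as np,cv2
from station import *
def proj(n,X):
    c=get_calibration(n);X=np.atleast_2d(X).astype(float);p=X@np.array(c["R"]).T+c["t"]
    return np.c_[c["cx"]+c["fx"]*p[:,0]/p[:,2],c["cy"]+c["fy"]*p[:,1]/p[:,2]]
def back(n,uv,z):
    c=get_calibration(n);R=np.array(c["R"]);C=-R.T@c["t"]
    d=R.T@np.array([(uv[0]-c["cx"])/c["fx"],(uv[1]-c["cy"])/c["fy"],1]);return C+d*(z-C[2])/d[2]
def Tinc(p,L):
    c,s=np.cos(p[2]),np.sin(p[2]);L=np.atleast_2d(L).astype(float)
    return np.c_[p[0]+c*L[:,0]-s*L[:,1],p[1]+s*L[:,0]+c*L[:,1],L[:,2]]
E
python3 - <<'E'
from h import *
from scipy.optimize import least_squares
s=lambda u,v:(230+u/3,110+v/3)
q=lambda u,v:(230+u/2.9,140+v/2.9)
obs=[("side",s(131,95),(-150,215,100)),("side",s(158,488),(-150,-215,100)),("side",s(552,438),(150,-215,100)),("side",s(447,58),(150,215,100)),
("scene",q(38,100),(-150,-215,100)),("scene",q(40,350),(150,-215,100)),("scene",q(664,275),(150,215,100))]
for n,uv,L in obs: print(n,L,back(n,uv,100).round())
def f(p): return np.concatenate([proj(n,Tinc(p,L))[0]-uv for n,uv,L in obs])
r=least_squares(f,[600,0,0]);print(r.x,np.degrees(r.x[2]),f(r.x).reshape(-1,2).round(1))
for n in("side","scene"):
    i=[k for k,o in enumerate(obs) if o[0]==n]
    g=least_squares(lambda p:f(p).reshape(-1,2)[i].ravel(),[600,0,0]);print(n,g.x,np.abs(g.fun).max())
p=r.x
# notch edges
for uv in [s(160,295),s(160,310)]: 
    w=back("side",uv,100);print("notch",w, )
for uv in [q(198,90),q(260,80)]:
    w=back("scene",uv,100);print("notch",w)
for n in("dish","well_plate","flask","marker"):
    d=spot_in(n,"side")
    if d:print(n,back("side",d[0]["extent"][:2],10).round())
for n in("side","scene"):
    im=cv2.imread(f"pics/{n}0.png")
    B=np.array([[-150,-215],[150,-215],[150,215],[-150,215]])
    for z in(0,100):
        P=proj(n,Tinc(p,np.c_[B,[z]*4])).round().astype(int);cv2.polylines(im,[P],1,(0,0,255))
    P=proj(n,Tinc(p,[[-114,-215,100],[-114,215,100]])).round().astype(int);cv2.polylines(im,[P],0,(0,255,0))
    c=im[110:310,230:430] if n=="side" else im[130:300,230:480]
    cv2.imwrite(f"pics/{n}fit.png",cv2.resize(c,None,fx=3,fy=3,interpolation=2))
E
```

```text
side (-150, 215, 100) [448. 247. 100.]
side (-150, -215, 100) [ 456. -177.  100.]
side (150, -215, 100) [ 755. -160.  100.]
side (150, 215, 100) [746. 268. 100.]
scene (-150, -215, 100) [ 458. -175.  100.]
scene (150, -215, 100) [ 741. -168.  100.]
scene (150, 215, 100) [733. 266. 100.]
[5.96613373e+02 4.41920624e+01 2.86304790e-02] 1.64040561457114 [[-2.9 -1.8]
 [-1.6 -0.6]
 [-0.5  2.3]
 [-1.7  1.3]
 [ 0.1 -1.2]
 [ 0.9  4.7]
 [ 0.3  2.7]]
side [6.00664243e+02 4.52129343e+01 2.97170568e-02] 2.140741381608791
scene [5.89699933e+02 4.41379788e+01 2.86545916e-02] 2.806444537952558
notch [465.33590452   6.83672612 100.        ]
notch [464.69009396  -8.8510964  100.        ]
notch [463.99312011 -38.744602   100.        ]
notch [457.44560381  15.81802641 100.        ]
dish [398. -85.  10.]
well_plate [374. 123.  10.]
flask [371. 342.  10.]
marker [361.  35.  10.]
```

View pics/sidefit.png

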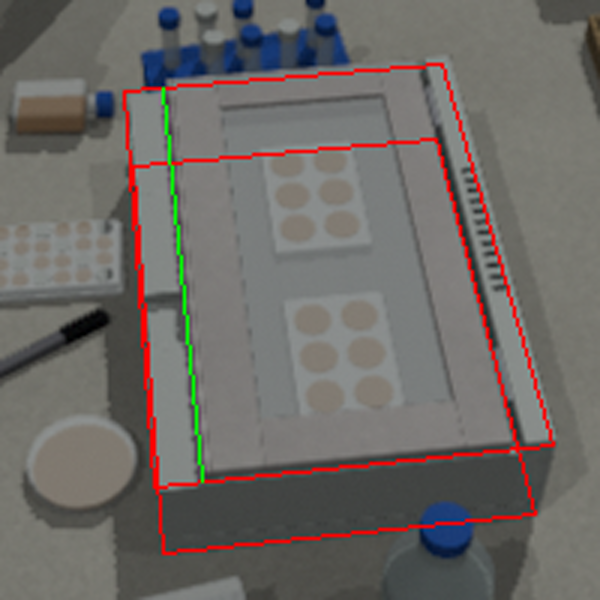

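```bash
python3 - <<'E'
from h import *
O=[180,0,91.2]
print(solve_ik([474,-135,150],O),solve_ik([471,-15,85],O))
grip(0)
goto([440,-60,230],O)
o=get_obs();im=get_image("wrist");cv2.imwrite("pics/w1.png",im[...,::-1])
np.savez("w1.npz",p=o["tcp_pos"],r=o["ee_rot"])
print(o["t"],o["tcp_pos"],o["ee_rot"],o["wrist_force"],o["grip_width"])
E
```

```text
[ -24.06288291    1.28042755  114.07213555    0.           64.6474369
 -115.26288291] [-1.03666860e+01  4.30236573e+00  1.19078591e+02 -2.54444375e-14
  5.66190429e+01 -1.01566686e+02]
4.9833 [440.21390596 -59.54485164 230.08127778] [ 1.79986779e+02 -1.03936235e-02  9.12411575e+01] [-0.65030242  0.28336113 -0.29242931] -0.12630341750866653
```

View pics/w1.png

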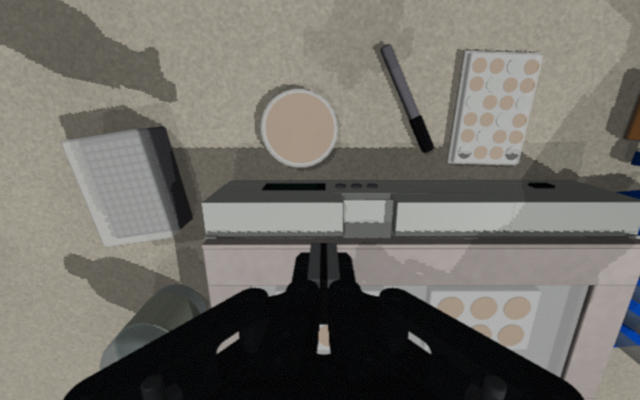

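The wrist view shows the ledge as a white band from about (204,203)-(204,237) to (637,200)-(637,234). The notch runs from column 343 to 394.

```bash
cat >> h.py <<'E'
from scipy.spatial.transform import Rotation as Ro
def backw(uv,z,p,r):
    c=get_calibration("wrist");M=np.array(c["mount"]);R=Ro.from_euler("xyz",r,degrees=True).as_matrix()
    d=R@M[:3,:3]@np.array([(uv[0]-c["cx"])/c["fx"],(uv[1]-c["cy"])/c["fy"],1]);C=p+R@M[:3,3]
    return C+d*(z-C[2])/d[2]
E
python3 - <<'E'
from h import *
d=np.load("w1.npz")
for uv in [(204,203),(204,237),(637,200),(637,233),(343,202),(343,236),(394,202),(394,236)]:
    print(uv,backw(uv,100,d["p"],d["r"]).round(1))
E
```

```text
(204, 203) [ 455.1 -173.6  100. ]
(204, 237) [ 490.8 -177.1  100. ]
(637, 200) [443.1 241.  100. ]
(637, 233) [477.3 252.8 100. ]
(343, 202) [451.2 -40.5 100. ]
(343, 236) [486.8 -39.  100. ]
(394, 202) [450.2   8.4 100. ]
(394, 236) [485.7  11.8 100. ]
```

```bash
cat >> h.py <<'E'
O=[180,0,91.6]
xc=lambda y:471.5-0.028*(y+176)
E
python3 - <<'E'
from h import *
goto([xc(-130),-130,140],O)
wait(0.2);b=get_obs()["wrist_force"]
move_l([xc(-130),-130,108],speed=80)
z=108
while z>94:
    z-=1; move_l([xc(-130),-130,z],speed=15)
    o=get_obs();f=o["wrist_force"]-b
    print(round(o["t"],2),z,o["tcp_pos"].round(2),f.round(2))
    if f[2]>2.0:break
wait(.2);o=get_obs();print(o["tcp_pos"].round(2),(o["wrist_force"]-b).round(2))
np.savez("b.npz",b=b,z=z)
E
```

```text
6.58 107 [ 470.58 -130.19  107.43] [-0.62 -0.91 -0.26]
6.83 106 [ 470.24 -130.    106.05] [-0.08 -0.49 -0.16]
7.08 105 [ 470.13 -129.97  104.9 ] [ 0.44 -0.94  0.13]
7.33 104 [ 470.1  -129.95  103.88] [-0.14 -0.36  0.28]
7.58 103 [ 470.16 -129.97  102.93] [-0.16 -0.65  0.72]
7.83 102 [ 470.15 -129.97  101.92] [-0.16 -1.16  0.53]
8.07 101 [ 470.14 -129.96  100.92] [ 0.7  -0.17  0.1 ]
8.32 100 [ 470.35 -130.06  100.08] [ 0.23 -0.34  0.7 ]
8.57 99 [ 470.41 -130.08  100.06] [-2.8   0.1   6.75]
[ 470.39 -130.07  100.05] [-2.4   0.4   5.91]
```

Contact is at z = 100.05 with stiffness around 6 N/mm. Next I'll slide towards the middle under light, regulated force.

```bash
python3 - <<'E'
from h import *
d=np.load("b.npz");b=d["b"];z=99.3;y=-130
i=0
while y<30:
    y+=4; move_l([xc(y),y,z],speed=30)
    o=get_obs();f=o["wrist_force"]-b;i+=1
    if i%4==0 or y>-40:print(round(o["t"],2),y,round(z,2),o["tcp_pos"].round(2),f.round(2))
    if f[2]>15: print("HIGH");break
    if o["tcp_pos"][2]<99.0 : print("drop");break
    z+=float(np.clip((f[2]-4)/6*0.5,-.5,.5))
o=get_obs();print(o["t"],o["tcp_pos"].round(2),(o["wrist_force"]-b).round(2))
E
```

```text
9.91 -114 99.67 [ 470.23 -113.91  100.04] [ 0.56 -3.64  5.57]
11.04 -98 100.12 [469.12 -97.04 100.03] [-0.19 -1.31  6.62]
12.18 -82 100.22 [468.72 -81.62 100.1 ] [-0.03 -0.97  2.38]
13.31 -66 99.82 [468.68 -65.87 100.06] [ 0.24 -2.02  4.57]
14.44 -50 100.12 [467.84 -49.59 100.03] [-0.44 -1.73  5.34]
15.29 -38 100.19 [467.21 -37.44  99.86] [-0.37 -0.61  2.  ]
15.57 -34 100.03 [466.85 -33.42  99.45] [-0.08  0.44  0.38]
15.86 -30 99.72 [467.17 -29.75  99.5 ] [-0.25 -0.04  0.93]
16.14 -26 99.47 [467.29 -25.85  99.46] [ 0.36 -0.47  0.31]
16.43 -22 99.16 [467.14 -21.82  99.14] [-0.79 -0.4   0.83]
16.71 -18 98.9 [467.02 -17.83  98.85] [ 0.14 -0.93  0.38]
drop
16.7083 [467.02 -17.83  98.85] [ 0.14 -0.93  0.38]
```

The fingers have dropped off the edge at y ≈ -34 and now stand in the notch. I'll lower them to the catch and press.

```bash
python3 - <<'E'
from h import *
d=np.load("b.npz");b=d["b"];y=-16;z=91
move_l([xc(y)-2,y,95],speed=30);move_l([xc(y)-2,y,91],speed=30)
while z>74:
    z-=0.7; move_l([xc(y)-2,y,z],speed=14)
    o=get_obs();f=o["wrist_force"]-b
    print(round(o["t"],2),round(z,1),o["tcp_pos"].round(2),f.round(2))
    if f[2]>13 or np.abs(f[:2]).max()>15:print("stop");break
im=get_image("side");cv2.imwrite("pics/side2.png",cv2.resize(im[110:310,200:400,::-1],None,fx=3,fy=3))
E
```

```text
17.55 90.3 [465.06 -16.01  90.31] [-0.23 -1.    0.47]
17.8 89.6 [464.99 -16.01  89.58] [-0.45 -0.68  0.48]
18.05 88.9 [464.98 -16.    88.85] [ 1.01 -0.14  1.09]
18.3 88.2 [464.98 -16.    88.15] [-0.46 -0.05 -0.29]
18.55 87.5 [464.89 -16.01  87.68] [-1.69  0.18  3.93]
18.8 86.8 [464.56 -16.    86.91] [-3.78  0.09  5.67]
19.05 86.1 [464.21 -16.02  86.12] [-3.77  0.6   5.83]
19.3 85.4 [463.86 -16.02  85.36] [-4.98 -0.95  6.53]
19.55 84.7 [463.55 -16.03  84.62] [-5.92 -0.6   7.13]
19.8 84.0 [463.25 -16.03  83.88] [-6.44 -0.69  7.4 ]
20.05 83.3 [463.05 -16.03  83.12] [-7.07 -0.01  8.08]
20.3 82.6 [462.76 -16.03  82.35] [-7.32 -0.96  9.5 ]
20.55 81.9 [462.51 -16.02  81.61] [-6.82 -1.83  8.51]
20.8 81.2 [462.26 -16.04  80.88] [-7.97 -1.01  9.36]
21.05 80.5 [462.04 -16.04  80.16] [-8.55 -0.69  9.89]
21.3 79.8 [461.82 -16.03  79.51] [-9.82 -0.35 11.76]
21.55 79.1 [461.83 -16.05  79.38] [-10.86  -1.51  14.51]
stop
```

View pics/side2.png

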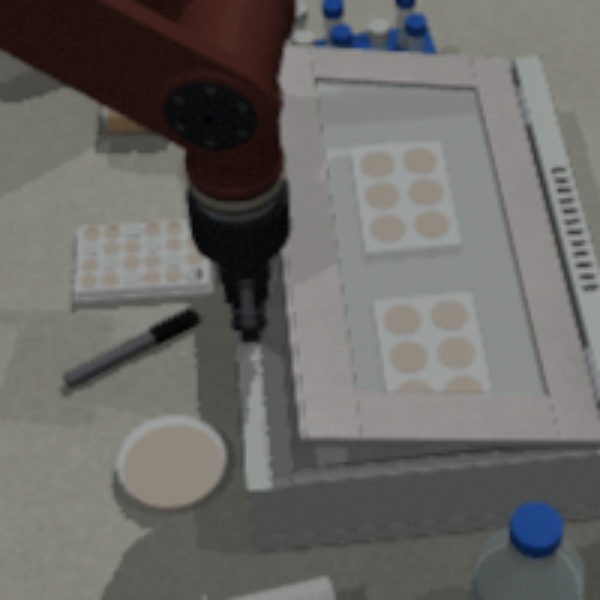

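The lid stands ajar in the picture: its front edge is raised and the side gap is visible. Now I'll withdraw up and towards the front.

```bash
python3 - <<'E'
from h import *
b=np.load("b.npz")["b"]
for p,s in (([462,-16,90],30),([445,-16,104],50),([380,-16,150],80),([360,-10,260],150)):
    move_l(p,speed=s);o=get_obs();print(round(o["t"],2),o["tcp_pos"].round(1),(o["wrist_force"]-b).round(2))
wait(1)
for n in("side","scene"):
    im=get_image(n);cv2.imwrite(f"pics/{n}3.png",im[...,::-1])
    for k in("dish","well_plate","flask","marker","bottle","tip_box","tube_rack"):
        print(n,k,[d["extent"] for d in spot_in(k,n)[:1]])
print(get_obs()["t"])
a=cv2.imread("pics/side3.png");c=cv2.imread("pics/scene3.png")
cv2.imwrite("pics/both3.png",np.vstack([cv2.resize(a[90:350,150:450],(690,598))[:300],cv2.resize(c[130:290,180:500],(690,300))]))
E
```

```text
22.12 [461.7 -15.9  89.6] [-0.33 -0.72  0.46]
22.72 [445.1 -16.1 104.3] [-0.59 -0.24  0.7 ]
23.86 [380.1 -16.  149.9] [0.6  1.1  0.75]
24.76 [359.5  -9.9 259. ] [-0.69 -1.04  0.28]
side dish [[259.8, 264.5, 39.7, 31.7]]
side well_plate [[250.5, 199.2, 46.3, 28.7]]
side flask [[252.9, 144.9, 26.9, 14.9]]
side marker [[243.7, 227.0, 46.6, 27.2]]
side bottle [[375.0, 306.6, 33.8, 62.4]]
side tip_box [[289.4, 329.0, 64.6, 54.2]]
side tube_rack [[312.6, 125.7, 69.7, 37.8]]
scene dish []
scene well_plate []
scene flask [[430.2, 160.4, 17.6, 20.3]]
scene marker []
scene bottle [[200.9, 239.8, 51.2, 70.8]]
scene tip_box [[206.4, 198.2, 41.6, 45.0]]
scene tube_rack [[460.6, 196.9, 65.5, 85.9]]
26.5583
```

View pics/side3.png

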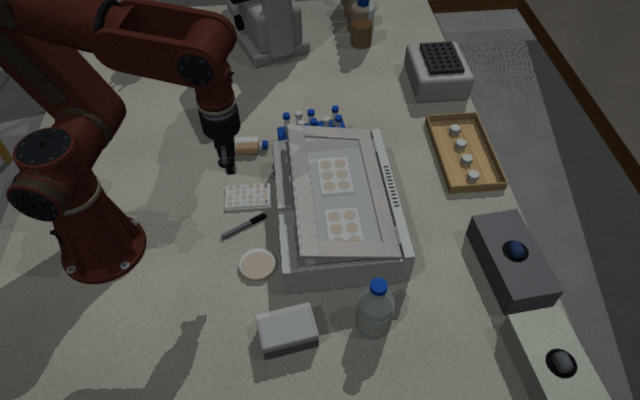

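View pics/scene3.png

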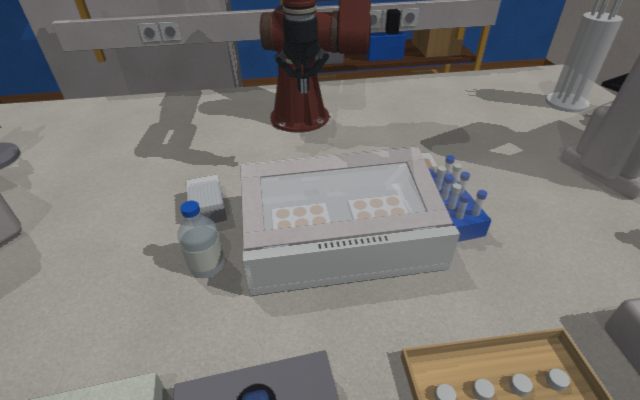

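The lid stands ajar: its front edge in the side view runs from about (290,130) to (303,255), with an open gap below it. The hand is clear at (228,160), and the surrounding things are where they were.

```bash
python3 - <<'E'
from station import *
print(get_obs()["wrist_force"]);sign_off()
E
```

```text
[ 0.4324781  -0.47640985  0.03988739]
the job is handed in; nothing more can be done
```

The incubator lid is standing ajar on its own spring, the hand is clear of it, and the job is handed in. The robot clock stood at about 26.6 s of the 67 s allowed.

- **Feeling the edge:** I rested the shut fingertips on the ledge about 45 mm from its right end, in contact at z ≈ 100 mm. I then slid them towards the middle with an upward force of about 2–7 N. The force vanished at y ≈ -34 mm, where the fingertips came over the notch. This agreed with the notch seen in the wrist camera, y ≈ -40 to +10 mm.
- **Pressing the catch:** I met the catch at z ≈ 88 mm, 12 mm below the ledge, and pressed it about 8.5 mm down, at most 14.5 N upward on the fingers. The side camera showed the lid risen while the catch was still down.
- **Last checks:** After I took the hand out up and to the front, the side and scene pictures showed the lid still ajar more than a second later. The wrist force was near zero.
- **Things around it:** In the side view all seven were detected within about 4 pixels of where they stood before. In the scene view the networks missed the dish, well plate and marker. The dish had not been found there at the start either, and none of the three was touched.
- **Not measured:** I judged the lid angle only from the pictures.

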